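Hang the instrument basket in the soaking tank

ROBOT

A 7-joint arm with a two-finger parallel gripper is mounted at the origin on a cart in front of the work surface, level with it; the furniture and walls round the work are solid. World frame = base frame: x ahead of the robot, y to its left, z up, the work surface at z = 0. Lengths are in mm, angles in rad, forces in N, time in s.
With the tool pointing down it reaches from about 400 to 850 mm from the base axis. Payload 4.4 kg.
Tool frame: the origin (TCP) lies on the mounting face of the last link; the fingertips stand 199 mm ahead of it and the grasp point (between the pads) lies 180 mm ahead of it; z points along the fingers, y is the direction in which the jaws open and shut (so a half turn about z gives the same grasp; the last joint's range is limited). The gripper opens to 94 mm and grips with 3 to 60 N. Pads are 16 mm wide; open, the fingers measure 119 mm over their backs; the gripper's body (75 mm by 177 mm) begins 78 mm behind the grasp point.
Start: joints at [-1.187, 0.628, 0.038, 1.517, -0.027, 0.996, -0.02], TCP at [282.595, 585.368, 404.678] pointing down, gripper open.
Joint ranges: [-3.06, 3.06], [-0.37, 2.12], [-1.25, 1.32], [0.18, 2.47], [-1.1, 4.24], [0.23, 1.98], [-2.94, 2.94]. Speed limits (rad/s): [2.57, 2.57, 3.14, 3.14, 3.14, 3.14, 3.14].

INTERFACE

Orientations are given as a rotation vector (axis times angle).
In Python, from bench import ctrl, vision, finish_job gives the robot as it stands.
- The arm moves only by the tool drive_tool, never from a script. Its argument "moves" is a list of rows, each a list of 7 numbers: the shift along the tool's x, y, z in cm, then the turn, a rotation vector about the tool's x, y, z in degrees, then the closure, from 0 (fully open) to 1 (shut). A call has exactly 10 rows; each row shifts and turns the commanded pose from where the row before left it, along the tool's axes as they then stand; what a row does not reach is not made up. A row lasts 1/8 s, in which the tool goes at most 62.5 mm and 10.7 degrees, less where a joint would pass 70% of its speed; a pose out of reach is approached as far as the arm can. A call is refused whole if a number of a shift passes 6.25 or a number of a turn 10.7, either way. A call with a gripper value outside its range is refused whole. The fingers move at their own pace and stop on an object; the grip force is fixed at half the most. Time passes only in rows, so rows that do not move let the fingers close, or fill a call up. It gives the time, the measured TCP pose, the force and the opening at its end, in the units of the state.
- ctrl.sense(): the state, without advancing time (a new reading comes with each control period).
- vision.snapshot(name): name is "scene" or "side" or "wrist"; returns the picture (400x640x3 uint8, blue, green, red); there is no depth.
- vision.camera_info(name): a dict with "fx", "fy", "cx", "cy" (pixels), "distortion" ([k1, k2, p1, p2, k3] as OpenCV has them; the pictures are not rectified), "eye" and "rotation" of the camera in the world. Camera axes: x right, y down, z forward; pixel columns grow to the right and rows downward; lengths in mm; the calibration is good to about 2 mm. A picture is of the moment at which its call begins: read the wrist's pose just before it. camera_info takes no time and is no camera call; for the wrist camera it gives the pose at the moment of the call.
- finish_job(): hands the job in, once; it reports no verdict.
The state is a dict: "clock": time; "qpos": joint angles; "dq": joint speeds; "joint_torque": joint torques, N m; "ee_pos": TCP position; "orientation": TCP orientation; "wrist_force": force on the tool from outside, world axes, zero at the start; "torque": the same for the moment, N m; "opening": finger opening in mm.
Only numpy, scipy, OpenCV 4.12 (cv2) and the standard library are available. Lean on these libraries where they do the work, as an engineer would, in place of code of your own. Each camera call takes 0.05 s, during which the arm holds its last target.

TASK

Pick up the small steel instrument basket by its black tab and hook its bent lip over the blue rail on the near wall of the white soaking tank, on the plain rail to the left or right of the notch. Slide the basket gently along the rail until its lip drops fully home into the notch, then let go so that it hangs upright inside the tank. Never press or push it hard against the tank, and leave the other things on the worktop where they are.

Things in the scene. Friction and masses are not known exactly. Their poses are not given: they have to be found in the camera images.
- basket: Small hook-on wire basket of steel, 40 (x) x 46 (y) x 60 mm tall without its tab, 110 to 200 g, loose, standing upright. Origin: centre of its underside; z up. Its -x face is a flat vertical back plate, 20 mm from the origin, whose top bends over away from the basket into a hanging lip.
- basket_grip (a point): Where to grasp: centre of the black upright tab (10 mm thick along the basket's x, 32 mm wide along y), 85 mm above the basket's underside, 12 mm from its middle towards the lip. The tab stands free from 60 to 105 mm above the underside. Axes as the basket's.
- basket_lip (a point): What sits on the rail: point under the lip's 3 mm bridge, mid-gap and mid-width, 57 mm above the basket's underside, 24 mm from its middle to -x. The gap between back plate and lip is 8 mm (4 mm to either side), the lip 36 mm wide along y; beyond the gap it hangs 19 mm lower than this point, its last 9 mm flared outward. Axes as the basket's.
- tank: White open soaking tank, fixed, outside 150 (x) x 260 (y) mm, walls 5 mm thick and 84 mm high, floor 4 mm. Origin: centre of its underside; x from near wall to far, y along them. On top of the near (-x) wall lies a blue rail, 5 mm thick, 210 mm long, set by staff up to 25 mm to either side of the middle. It holds fast on a rubber strip that gives about 1 mm per 5 N.
- tank_wall (a point): Middle of the near wall's length and thickness at the height of the notch's floor, 90 mm above the worktop; x into the tank, y along the wall. The plain rail's top is 6 mm higher, the bare wall beyond the rail's ends 6 mm lower. With the lip home in the notch, basket_lip has z = 0 and x = 0 within 1.5 mm of play; on the plain rail z = 6 mm.
- tank_right (a point): Point on the near wall, 68 mm to -y of tank_wall, at the height of the plain rail's top. A lip centred here is always on plain rail, clear of the notch. The one notch, in the middle of the rail, is 40 mm wide (2 mm to spare on each side of the lip), 6 mm deep, square-edged; its centre lies 43 to 93 mm to +y of here, its exact place not measured.
- saline_bottle: Bystander: clear bottle with grey cap, 67 mm wide, 148 mm tall, standing. Origin: centre of its underside.
- blue_vial: Bystander: vial with blue label, 23 mm wide, 55 mm tall, standing. Origin: centre of its underside.
- red_vial: Bystander: white-capped vial with red-banded label, 29 mm wide, 50 mm tall, standing. Origin: centre of its underside.
- scissors: Bystander: steel scissor-handled clamp, 150 x 73 x 7 mm, lying flat. Origin: centre of its underside.
- carton: Bystander: pale green carton, 50 x 60 x 47 mm. Origin: centre of its underside.
There are look-alikes about, which are no part of the job. What is shaped like the basket but brown is not meant.

How it is judged:
By the outcome, as a careful person would: the job done as asked, in the order asked, and still so for the second after the job is handed in, with the robot touching nothing.
It also fails if it takes over 64 s, if anything falls off the work surface, if the arm or the gripper's body presses on something with over 40 N, if the wrist force passes 120 N, or if a joint passes its speed limit or range.

## Working session

There is one attempt and no reset: what is moved stays moved. The work goes in short steps, Python scripts to look and compute and a tool call to move; the robot and the scene stay as the last step left them, time stands still between calls to the robot, and variables do not carry over. Pictures are saved under pics/ and viewed, and the job is handed in when it is done.

Besides the shell and the picture viewer there is one more tool, called after "Emit:" in YAML: its name, and indented under it one key for each argument. drive_tool: Moves the arm, as the interface text tells. Its arguments: {"type":"object","properties":{"moves":{"type":"array"}},"required":["moves"]}

```bash
mkdir -p pics; ls; python3 - <<'E'
from bench import ctrl, vision
import cv2, numpy as np
s=ctrl.sense(); print(s)
for n in ("scene","side","wrist"):
    i=vision.camera_info(n); print(n,i)
    cv2.imwrite(f"pics/{n}0.png",vision.snapshot(n))
E
```

```text
pics
{'clock': 0.0, 'qpos': array([-1.18678494,  0.62933225,  0.03844624,  1.51834449, -0.02697692,
        0.99633908, -0.02001585]), 'dq': array([ 0.00112019, -0.00223285,  0.00053682,  0.00093032, -0.00019587,
        0.00207996,  0.00030476]), 'joint_torque': array([ 2.69530710e-04, -5.49720168e+01,  1.14300672e+00, -1.86636060e+01,
       -5.25028026e-02,  2.34705146e-02,  1.62239935e-04]), 'ee_pos': array([282.46379951, 585.09075277, 403.77039565]), 'orientation': array([-7.00545024e-01, -3.06209838e+00,  2.93202981e-03]), 'wrist_force': array([-0.61069422,  0.36725018,  0.16680185]), 'torque': array([0.03246603, 0.00425628, 0.00849798]), 'opening': 93.81662414196269}
scene {'fx': 386.5835210818181, 'fy': 386.5835210818181, 'cx': 320.7422103018768, 'cy': 194.11354419664195, 'distortion': array([-0.08762116,  0.        ,  0.        ,  0.        ,  0.        ]), 'eye': array([ 106.17398822, -760.72897185, 1107.07529512]), 'rotation': array([-2.38971714,  0.59174885, -0.2066806 ])}
side {'fx': 463.6124594296461, 'fy': 463.6124594296461, 'cx': 323.4513553632225, 'cy': 196.87816711443293, 'distortion': array([0.0139483, 0.       , 0.       , 0.       , 0.       ]), 'eye': array([ 455.99882614, 1425.25260702,  718.35415903]), 'rotation': array([-0.0860988 ,  2.6052654 , -1.71720355])}
wrist {'fx': 358.61645746442616, 'fy': 358.61645746442616, 'cx': 323.65833026618174, 'cy': 197.19552038645227, 'distortion': array([-0.05344061,  0.        ,  0.        ,  0.        ,  0.        ]), 'eye': array([208.62592375, 619.62741999, 383.14546411]), 'rotation': array([2.45077521, 1.53787474, 0.21494244])}
```

View pics/scene0.png

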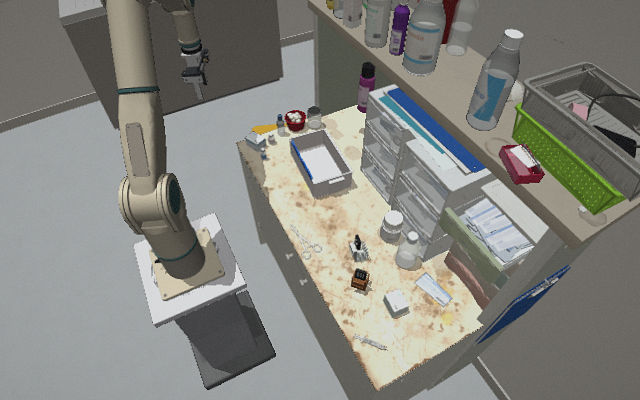

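View pics/side0.png

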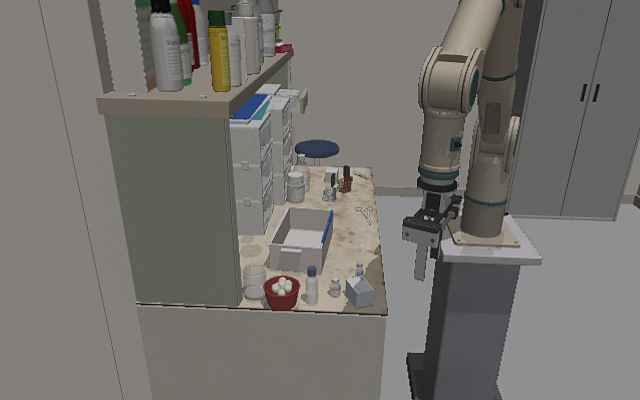

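View pics/wrist0.png

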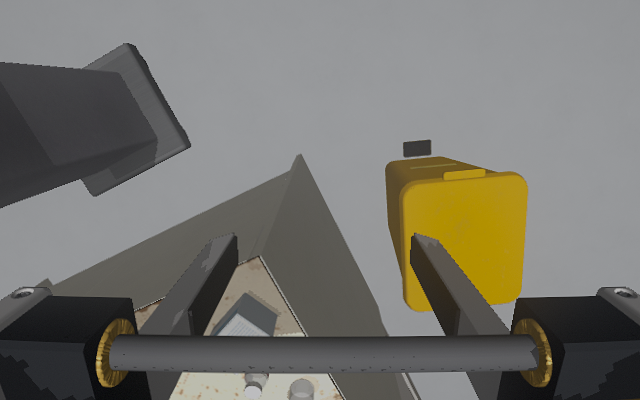

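The scene picture shows the tank at about (320,162) with its blue rail on the left wall. There are two basket-shaped things: a steel one with a black tab at (359,248) and a brown one at (360,280). Next I'll enlarge both and locate them.

```bash
cat > h.py <<'E'
import numpy as np, cv2
from scipy.spatial.transform import Rotation as R
from bench import ctrl, vision
def rays(info,px):
    K=np.array([[info['fx'],0,info['cx']],[0,info['fy'],info['cy']],[0,0,1]])
    u=cv2.undistortPoints(np.array(px,float).reshape(-1,1,2),K,info['distortion']).reshape(-1,2)
    d=np.c_[u,np.ones(len(u))]@R.from_rotvec(info['rotation']).as_matrix().T
    return info['eye'],d
def onz(info,px,z):
    e,d=rays(info,px); t=(z-e[2])/d[:,2]; return e+d*t[:,None]
def proj(info,P):
    K=np.array([[info['fx'],0,info['cx']],[0,info['fy'],info['cy']],[0,0,1]])
    Rm=R.from_rotvec(info['rotation']).as_matrix().T
    p,_=cv2.projectPoints(np.array(P,float).reshape(-1,1,3),cv2.Rodrigues(Rm)[0],-Rm@info['eye'],K,info['distortion'])
    return p.reshape(-1,2)
def tri(i1,p1,i2,p2):
    e1,d1=rays(i1,[p1]);e2,d2=rays(i2,[p2])
    d1=d1[0]/np.linalg.norm(d1[0]);d2=d2[0]/np.linalg.norm(d2[0])
    A=np.c_[d1,-d2];t=np.linalg.lstsq(A,e2-e1,rcond=None)[0]
    a=e1+d1*t[0];b=e2+d2*t[1];return (a+b)/2,np.linalg.norm(a-b)
def tool():
    s=ctrl.sense(); Rm=R.from_rotvec(s['orientation']).as_matrix()
    return s,s['ee_pos'],Rm
E
python3 - <<'E'
from h import *
a=cv2.imread('pics/scene0.png');b=cv2.imread('pics/side0.png')
c1=cv2.resize(a[120:320,240:440],None,fx=4,fy=4,interpolation=cv2.INTER_CUBIC)[:, :]
cv2.imwrite('pics/c1.png',cv2.resize(a[220:310,320:440],(800,600),interpolation=cv2.INTER_CUBIC))
cv2.imwrite('pics/c2.png',cv2.resize(a[110:215,230:370],(800,600),interpolation=cv2.INTER_CUBIC))
cv2.imwrite('pics/c3.png',cv2.resize(b[150:300,230:390],(640,600),interpolation=cv2.INTER_CUBIC))
i=vision.camera_info('scene'); j=vision.camera_info('side')
print(onz(i,[(359,258),(360,288),(320,162)],0))
print(onz(i,[(293,145),(326,193),(350,181),(316,134)],84))
print(proj(j,onz(i,[(359,258),(360,288)],0)))
E
```

```text
[[ 511.7908805  -247.28130698    0.        ]
 [ 459.0483194  -340.51543381    0.        ]
 [ 602.1508995   200.56520057    0.        ]]
[[515.17401802 257.25920361  84.        ]
 [513.72764809 -13.82366885  84.        ]
 [614.72610953  -4.96494529  84.        ]
 [622.20530733 271.79718658  84.        ]]
[[331.10873698 196.95401227]
 [344.89243677 188.47147907]]
```

View pics/c1.png

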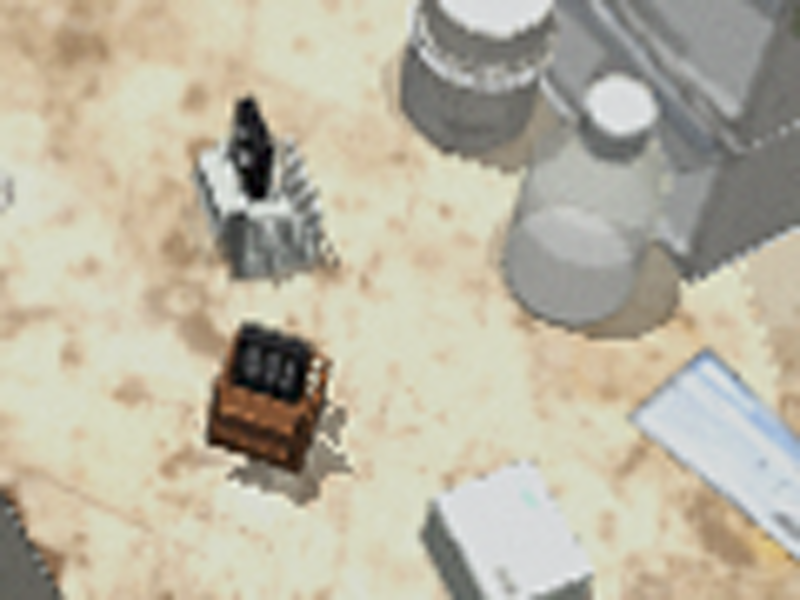

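View pics/c2.png

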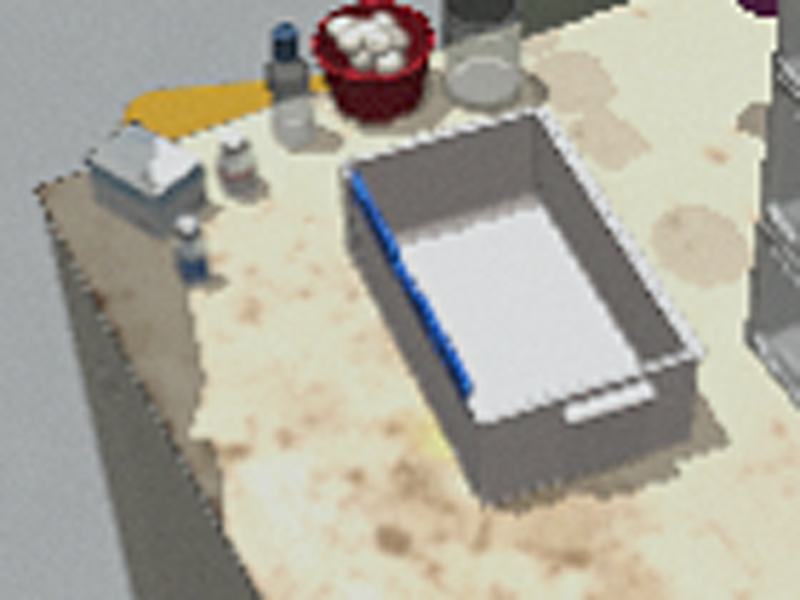

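View pics/c3.png

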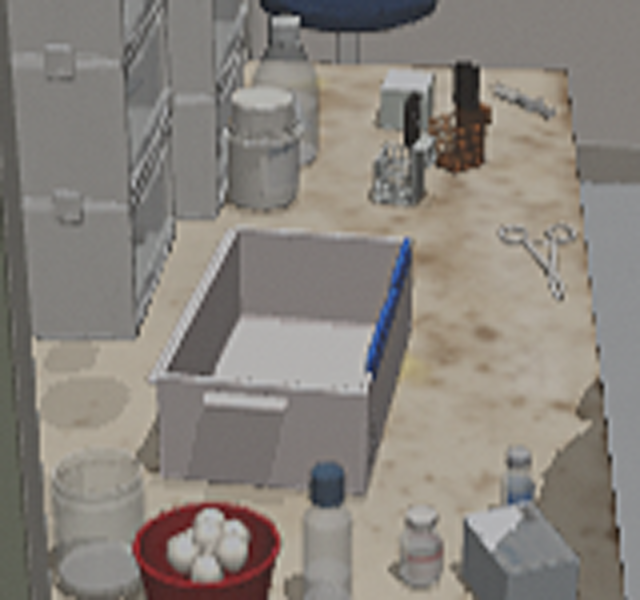

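```bash
python3 - <<'E'
from h import *
i=vision.camera_info('scene'); j=vision.camera_info('side'); w=vision.camera_info('wrist')
f=lambda c:[(230+x/800*140-.4,110+y/600*105-.4) for x,y in c]
print('tank corners',onz(i,f([(347,163),(487,422),(700,355),(535,110)]),84).round(0))
print('rail ends z96',onz(i,f([(353,172),(470,395)]),96).round(0))
g=lambda c:[(230+x/4-.4,150+y/4-.4) for x,y in c]
print('tank side',onz(j,g([(372,380),(412,238),(237,229),(150,380)]),84).round(0))
print('rail side',onz(j,g([(370,370),(407,238)]),96).round(0))
# basket tab top: scene crop (245,97..) ; side crop (411,95)
fs=lambda x,y:(320+x/800*120-.4,220+y/600*90-.4)
gs=lambda x,y:(230+x/4-.4,150+y/4-.4)
print(tri(i,fs(245,100),j,gs(412,93)))
print(tri(i,fs(258,195),j,gs(412,147)))
print('brown top',tri(i,fs(275,330),j,gs(466,63)))
print('tab top z105',onz(i,[fs(245,100)],105),onz(j,[gs(412,95)],105))
print('fwd',R.from_rotvec(w['rotation']).as_matrix(),tool()[2])
s,p,Rm=tool(); print('cam in tool',Rm.T@(w['eye']-p), Rm.T@R.from_rotvec(w['rotation']).as_matrix())
E
```

```text
tank corners [[523. 298.  84.]
 [500.  43.  84.]
 [644.  30.  84.]
 [662. 286.  84.]]
rail ends z96 [[517. 275.  96.]
 [496.  58.  96.]]
tank side [[515. 288.  84.]
 [496.  48.  84.]
 [641.  43.  84.]
 [669. 300.  84.]]
rail side [[516. 295.  96.]
 [499.  75.  96.]]
(array([ 507.32722108, -223.48536206,  109.69990133]), np.float64(0.03810542342021524))
(array([ 507.96464218, -240.13486958,   48.42938684]), np.float64(2.738477841444197))
brown top (array([ 458.18831647, -330.00942374,  104.41370819]), np.float64(1.6869731115394095))
tab top z105 [[ 509.19703981 -220.95535181  105.        ]] [[ 507.528123 -230.752842  105.      ]]
fwd [[ 0.43532268  0.86498021  0.24960648]
 [ 0.90027092 -0.41747412 -0.12340023]
 [-0.00253451  0.27843238 -0.96045249]] [[-9.00540267e-01  4.34772215e-01 -5.91226709e-04]
 [ 4.34772617e-01  9.00539448e-01 -1.21428927e-03]
 [ 4.48374113e-06 -1.35056556e-03 -9.99999088e-01]]
cam in tool [81.48872973 -1.01904201 20.74550043] [[-6.12470585e-04 -9.60454579e-01 -2.78436035e-01]
 [ 9.99999112e-01 -2.58596838e-04 -1.30765949e-03]
 [ 1.18394487e-03 -2.78436589e-01  9.60453885e-01]]
```

The steel object with the black tab at scene (359,248) is the basket: it is wire steel and its lip faces the robot. The brown one at (360,280) is the decoy. The enlarged crop confirms this. By two-view triangulation the tab top is at about (508,-224,110), against 105 expected. The tank's near wall runs from about (521,298) to (498,43), so its yaw is about -5°. I'll move over the tank first.

```bash
cat >> h.py <<'E'
def plan(dest,yaw_turn_deg,n):
    """rows (cm,deg) from current measured pose; yaw_turn about tool z"""
    s,p,Rm=tool(); a=yaw_turn_deg/n; d=(np.array(dest)-p)/n
    for k in range(n):
        Rk=Rm@R.from_rotvec([0,0,np.radians(a*k)]).as_matrix()
        print((Rk.T@d/10).round(2), round(a,2))
E
python3 - <<'E'
from h import *
plan([500,150,404],64.2,10)
E
```

```text
[-3.85 -2.97  0.  ] 6.42
[-4.16 -2.52  0.  ] 6.42
[-4.42 -2.04  0.  ] 6.42
[-4.62 -1.54  0.  ] 6.42
[-4.76 -1.01  0.  ] 6.42
[-4.84 -0.47  0.  ] 6.42
[-4.86  0.07  0.  ] 6.42
[-4.83  0.62  0.  ] 6.42
[-4.73  1.15  0.  ] 6.42
[-4.57  1.67  0.  ] 6.42
```

Emit:
drive_tool:
  moves:
    - [-3.85,-2.97,0,0,0,6.42,0]
    - [-4.16,-2.52,0,0,0,6.42,0]
    - [-4.42,-2.04,0,0,0,6.42,0]
    - [-4.62,-1.54,0,0,0,6.42,0]
    - [-4.76,-1.01,0,0,0,6.42,0]
    - [-4.84,-0.47,0,0,0,6.42,0]
    - [-4.86,0.07,0,0,0,6.42,0]
    - [-4.83,0.62,0,0,0,6.42,0]
    - [-4.73,1.15,0,0,0,6.42,0]
    - [-4.57,1.67,0,0,0,6.42,0]

```text
clock: 1.4
ee_pos: [500.7, 148.8, 404.6]
orientation: [-2.225, -2.218, 0.0]
wrist_force: [-0.2, 0.2, 0.5]
opening: 94.1
```

```bash
python3 - <<'E'
from h import *
import pickle
s,p,Rm=tool(); w=vision.camera_info('wrist'); im=vision.snapshot('wrist')
cv2.imwrite('pics/w1.png',im); pickle.dump(w,open('w1.pkl','wb'))
print(s['clock'],p,Rm.round(3),s['qpos'],s['dq'].round(3))
hsv=cv2.cvtColor(im,cv2.COLOR_BGR2HSV)
m=cv2.inRange(hsv,(105,150,60),(128,255,255)); n,l,st,c=cv2.connectedComponentsWithStats(m)
for k in range(1,n):
    if st[k,4]>30: print(st[k],c[k])
E
```

```text
1.4 [500.65236539 148.76783467 404.61134985] [[ 0.003  1.    -0.   ]
 [ 1.    -0.003  0.   ]
 [ 0.    -0.    -1.   ]] [-0.59502623  0.46787083  0.366579    1.87871923 -0.22014405  0.8343641
 -0.11868718] [ 0.587  0.106  0.26  -0.129 -0.179  0.08   0.025]
[336  33  14 111 664] [341.57078313  79.94126506]
[328 193   6  16  52] [331.21153846 201.28846154]
[321 267   6  13  56] [323.96428571 273.32142857]
```

View pics/w1.png

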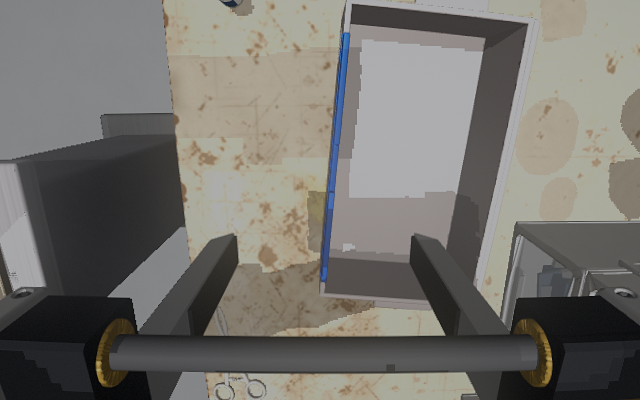

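The wrist picture shows the blue rail from about (346,33) to (323,281), with a change near row 200 that may be the notch. I'll enlarge that part.

```bash
python3 - <<'E'
from h import *
im=cv2.imread('pics/w1.png')
a=cv2.resize(im[20:160,300:370],None,fx=4,fy=4,interpolation=cv2.INTER_NEAREST)
b=cv2.resize(im[150:290,300:370],None,fx=4,fy=4,interpolation=cv2.INTER_NEAREST)
cv2.imwrite('pics/w1z.png',np.hstack([a,b]))
E
```

```text
(no output)
```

View pics/w1z.png

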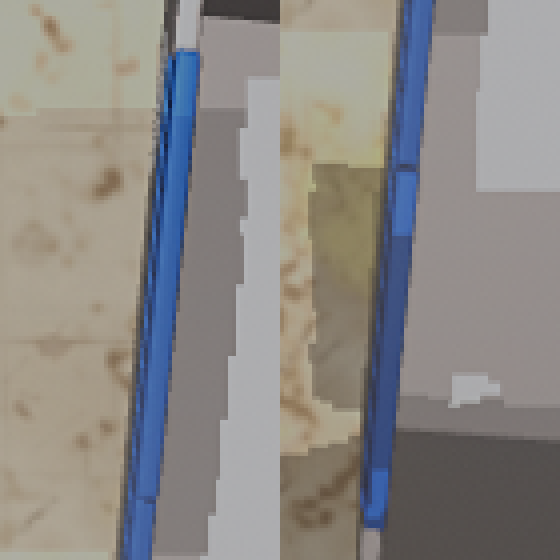

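```bash
python3 - <<'E'
from h import *
import pickle
w=pickle.load(open('w1.pkl','rb'))
P=onz(w,[(346.7,32.5),(336.5,144.3),(331,191.7),(323.7,282)],96); print(P.round(1))
d=P[0]-P[3];L=np.linalg.norm(d);d/=L;print('len',L,'yaw',np.degrees(np.arctan2(-d[0],d[1])),'notch w',np.linalg.norm(P[1]-P[2]))
print('ends mid',(P[0]+P[3])/2,'notch mid',(P[1]+P[2])/2)
# tank near wall corners at z84: inner/outer from picture
C=onz(w,[(350,2),(320.5,294),(536,22)],84);print(C.round(1))
E
```

```text
[[517.4 273.3  96. ]
 [510.3 189.7  96. ]
 [505.9 150.3  96. ]
 [499.6  66.   96. ]]
len 208.12197144124556 yaw -4.926615618967136 notch w 39.67954455591783
ends mid [508.50371123 169.64079831  96.        ] notch mid [508.11016283 170.00556057  96.        ]
[[520.4 297.1  84. ]
 [496.4  46.3  84. ]
 [667.  284.8  84. ]]
```

The rail measures 208 mm (210 expected) and the notch 39.7 mm (40 expected). The notch centre is at (508.2, 169.8) and the yaw is -4.9°. Now to the basket.

Emit:
drive_tool:
  moves:
    - [-4.6,0.1,0,0,0,0,0]
    - [-4.6,0.1,0,0,0,0,0]
    - [-4.6,0.1,0,0,0,0,0]
    - [-4.6,0.1,0,0,0,0,0]
    - [-4.6,0.1,0,0,0,0,0]
    - [-4.6,0.1,0,0,0,0,0]
    - [-4.6,0.1,0,0,0,0,0]
    - [-4.6,0.1,0,0,0,0,0]
    - [-1.2,0,0,0,0,0,0]
    - [0,0,0,0,0,0,0]

```text
clock: 2.7
ee_pos: [508.2, -229.8, 404.4]
orientation: [-2.221, -2.22, -0.0]
wrist_force: [0.6, 0.6, 1.0]
opening: 94.2
```

```bash
python3 - <<'E'
from h import *
import pickle
s,p,Rm=tool(); w=vision.camera_info('wrist'); im=vision.snapshot('wrist')
cv2.imwrite('pics/w2.png',im); pickle.dump(w,open('w2.pkl','wb'))
print(s['clock'],p,Rm.round(3),s['qpos'],s['dq'].round(3))
cv2.imwrite('pics/w2z.png',cv2.resize(im[100:300,200:460],(780,600),interpolation=cv2.INTER_CUBIC))
E
```

```text
2.7 [ 508.23943913 -229.82635162  404.35523259] [[ 0.     1.    -0.001]
 [ 1.    -0.     0.001]
 [ 0.001 -0.001 -1.   ]] [ 0.13004202  0.5194608   0.37050425  1.78596264 -0.23572428  0.88059295
  0.60672424] [-0.035 -0.01  -0.025  0.014 -0.008  0.005 -0.004]
```

View pics/w2.png

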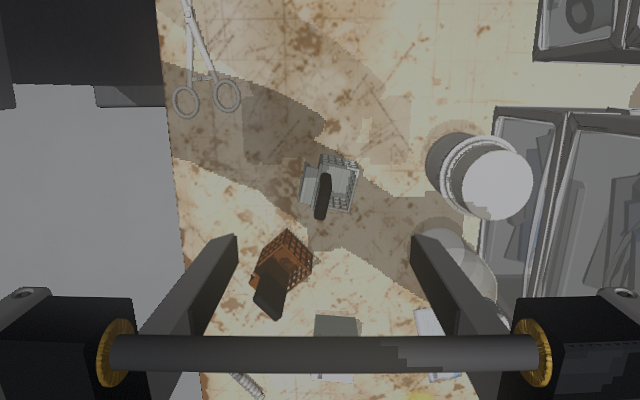

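View pics/w2z.png

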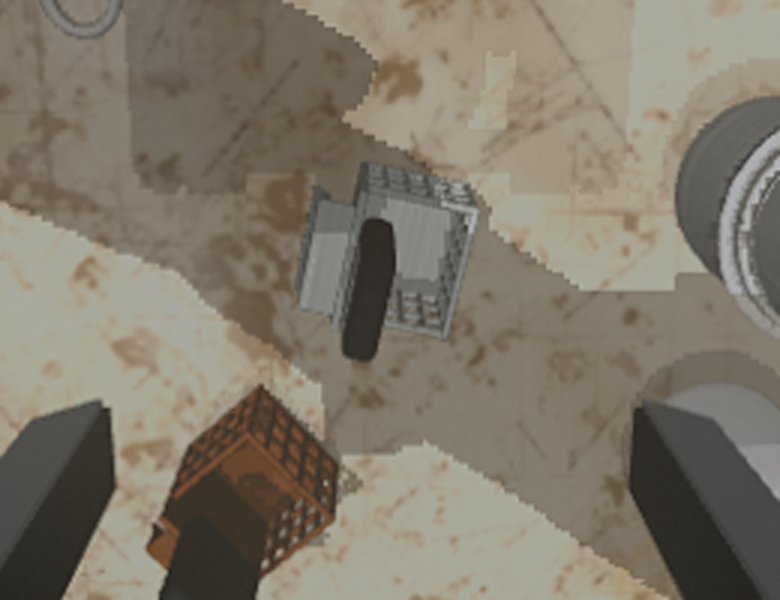

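The wrist crop shows the steel basket with its black tab at about (323,196), the lip on its left (robot) side, and the brown decoy clear below at (283,275). Next I'll measure pose and yaw, and check the height of the big jar near the gripper body.

```bash
python3 - <<'E'
from h import *
import pickle
w=pickle.load(open('w2.pkl','rb')); i=vision.camera_info('scene'); j=vision.camera_info('side')
f=lambda c:[(200+x/3-.33,100+y/3-.33) for x,y in c]
def line(n,a,b,z):
    P=onz(w,f([a,b]),z); d=P[0]-P[1]; print(n,P.round(1).tolist(),'len',round(np.linalg.norm(d),1),'yaw',round(np.degrees(np.arctan2(-d[0],d[1])),1))
line('rim right',(478,208),(447,338),60)
line('plate/bridge',(358,205),(335,325),60)
line('lip outer',(318,190),(300,306),40)
line('tab top left edge z105',(361,250),(343,352),105)
line('tab top right edge z105',(396,250),(378,352),105)
line('tab end',(343,350),(377,355),105)
im=cv2.imread('pics/w2.png')
m=(im.max(2)<70).astype(np.uint8); m[:170]=0; m[225:]=0; m[:,:290]=0; m[:,345:]=0
c=max(cv2.findContours(m,0,2)[0],key=cv2.contourArea); r=cv2.minAreaRect(c); print(r,cv2.boxPoints(r))
c=c.reshape(-1,2); print('tab bbox',c.min(0),c.max(0))
B=cv2.boxPoints(r); print(onz(w,B,105).round(1))
fs=lambda x,y:(320+x/800*120-.4,220+y/600*90-.4); gs=lambda x,y:(230+x/4-.4,150+y/4-.4)
print('jar top',tri(i,fs(497,5),j,gs(264,97)), 'bottle top', tri(i,fs(625,95),j,gs(287,20)))
E
```

```text
rim right [[539.7, -216.3, 60.0], [531.0, -258.3, 60.0]] len 42.9 yaw -11.8
plate/bridge [[502.9, -215.4, 60.0], [495.5, -254.0, 60.0]] len 39.3 yaw -10.9
lip outer [[489.7, -214.5, 40.0], [483.1, -253.8, 40.0]] len 39.8 yaw -9.5
tab top left edge z105 [[504.3, -218.4, 105.0], [499.3, -247.2, 105.0]] len 29.2 yaw -9.9
tab top right edge z105 [[513.7, -218.4, 105.0], [508.9, -247.2, 105.0]] len 29.2 yaw -9.4
tab end [[499.3, -246.6, 105.0], [508.6, -248.1, 105.0]] len 9.4 yaw 81.1
((323.3204650878906, 196.14144897460938), (13.388665199279785, 46.860328674316406), 9.7824068069458) [[312.74252 218.09352]
 [320.70444 171.91454]
 [333.8984  174.18938]
 [325.9365  220.36836]]
tab bbox [314 173] [331 219]
[[ 498.2 -248.2  105. ]
 [ 504.9 -209.4  105. ]
 [ 515.4 -211.2  105. ]
 [ 509.1 -250.2  105. ]]
jar top (array([ 648.0327422 , -227.76227301,   98.82947962]), np.float64(1.444057278911087)) bottle top (array([ 639.26013443, -322.4244708 ,  147.68395996]), np.float64(7.526086401560131))
```

Emit:
drive_tool:
  moves:
    - [-0.3,-0.2,1.5,0,0,0,0]
    - [0,0,1.5,0,0,3.5,0]
    - [0,0,1.5,0,0,3.5,0]
    - [0,0,1.5,0,0,3.5,0]
    - [0,0,1.4,0,0,0,0]
    - [0,0,0,0,0,0,0]
    - [0,0,0,0,0,0,0]
    - [0,0,0,0,0,0,0]
    - [0,0,0,0,0,0,0]
    - [0,0,0,0,0,0,0]

```text
clock: 4.0
ee_pos: [506.4, -232.9, 330.9]
orientation: [2.415, 2.009, 0.001]
wrist_force: [-0.3, 0.6, -1.7]
opening: 94.2
```

```bash
python3 - <<'E'
from h import *
import pickle
s,p,Rm=tool(); w=vision.camera_info('wrist'); im=vision.snapshot('wrist')
cv2.imwrite('pics/w3.png',im); pickle.dump(w,open('w3.pkl','wb'))
print(s['clock'],p,Rm.round(3),s['wrist_force'])
cv2.imwrite('pics/w3z.png',cv2.resize(im[130:280,220:420],(800,600),interpolation=cv2.INTER_CUBIC))
E
```

```text
4.0 [ 506.43204883 -232.90044574  330.94713195] [[ 0.182  0.983  0.001]
 [ 0.983 -0.182 -0.   ]
 [-0.     0.001 -1.   ]] [-0.27530017  0.59097    -1.69834289]
```

View pics/w3z.png

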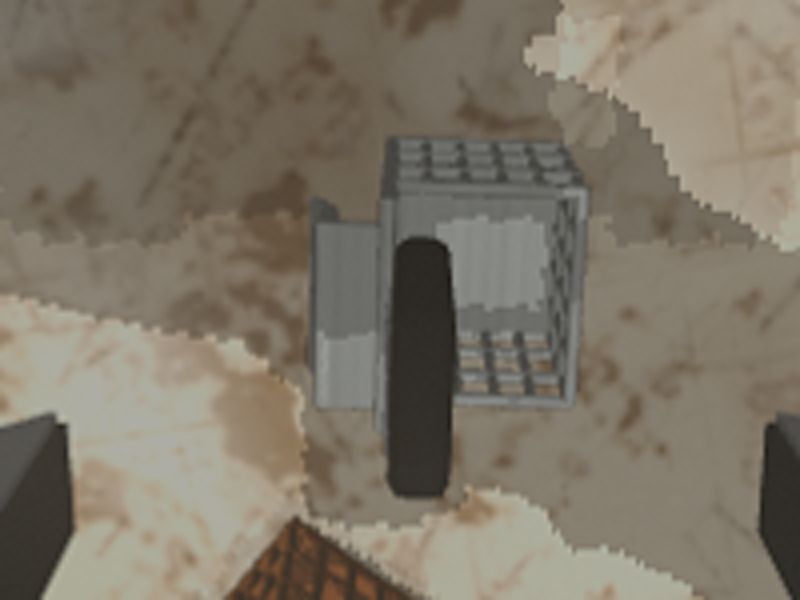

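```bash
python3 - <<'E'
from h import *
import pickle
w=pickle.load(open('w3.pkl','rb')); s,p,Rm=tool()
f=lambda c:[(220+x/4-.37,130+y/4-.37) for x,y in c]
t=lambda n,c,z: print(n,((onz(w,f(c),z)-p)@Rm).round(1).tolist())
t('tab top -y end',[(389,496),(450,496)],105)
t('tab sides',[(388,400),(456,400)],105)
t('tab sides low',[(388,470),(452,470)],105)
t('lip bridge',[(315,222),(380,222),(312,408),(378,408)],60)
t('rim',[(588,190),(576,406),(385,195)],60)
E
```

```text
tab top -y end [[-16.1, -4.7, 225.8], [-16.1, 4.9, 225.8]]
tab sides [[-0.0, -4.7, 225.8], [-0.0, 5.7, 225.8]]
tab sides low [[-11.7, -4.8, 225.8], [-11.7, 5.1, 225.8]]
lip bridge [[16.6, -18.7, 270.8], [16.6, -7.0, 270.8], [-19.3, -20.0, 270.8], [-19.3, -7.6, 270.8]]
rim [[22.5, 30.3, 270.8], [-18.9, 29.4, 270.8], [21.6, -6.0, 270.8]]
```

The tab is centred on the tool to within 1 mm. Now I descend 62 mm to put the grasp at z≈88, then close.

Emit:
drive_tool:
  moves:
    - [0,0,1.4,0,0,0,0]
    - [0,0,1.6,0,0,0,0]
    - [0,0,1.6,0,0,0,0]
    - [0,0,1.2,0,0,0,0]
    - [0,0,0.5,0,0,0,0]
    - [0,0,0,0,0,0,0.4]
    - [0,0,0,0,0,0,1]
    - [0,0,0,0,0,0,1]
    - [0,0,0,0,0,0,1]
    - [0,0,0,0,0,0,1]

```text
clock: 5.3
ee_pos: [506.4, -232.8, 267.8]
orientation: [2.415, 2.009, 0.0]
wrist_force: [-0.4, -0.1, -1.0]
opening: 47.3
```

```bash
python3 - <<'E'
from h import *
s,p,Rm=tool();print(s['clock'],p,Rm.round(3),s['wrist_force'],s['opening'])
E
```

```text
5.3 [ 506.41180486 -232.81953582  267.83656003] [[ 0.182  0.983  0.   ]
 [ 0.983 -0.182 -0.   ]
 [-0.     0.    -1.   ]] [-0.38865444 -0.12675265 -1.03676061] 47.34910404823479
```

Emit:
drive_tool:
  moves:
    - [0,0,0,0,0,0,1]
    - [0,0,0,0,0,0,1]
    - [0,0,0,0,0,0,1]
    - [0,0,0,0,0,0,1]
    - [0,0,0,0,0,0,1]
    - [0,0,0,0,0,0,1]
    - [0,0,0,0,0,0,1]
    - [0,0,0,0,0,0,1]
    - [0,0,0,0,0,0,1]
    - [0,0,0,0,0,0,1]

```text
clock: 6.55
ee_pos: [506.4, -232.8, 267.7]
orientation: [2.415, 2.009, 0.0]
wrist_force: [0.2, -0.3, -0.6]
opening: 9.9
```

Gripped: the opening is 9.9 mm on a 10 mm tab. I lift straight up and carry the basket towards the plain rail on the right of the notch.

Emit:
drive_tool:
  moves:
    - [0,0,-2,0,0,0,1]
    - [0,0,-3,0,0,0,1]
    - [0,0,-3,0,0,0,1]
    - [0,0,-2.5,0,0,0,1]
    - [2.5,-0.4,0,0,0,0,1]
    - [4.0,-0.63,0,0,0,0,1]
    - [4.0,-0.63,0,0,0,0,1]
    - [4.0,-0.63,0,0,0,0,1]
    - [4.0,-0.63,0,0,0,0,1]
    - [4.0,-0.63,0,0,0,0,1]

```text
clock: 7.8
ee_pos: [512.0, -3.8, 372.5]
orientation: [-2.415, -2.009, 0.001]
wrist_force: [0.6, 0.2, -1.5]
opening: 10.0
```

Emit:
drive_tool:
  moves:
    - [4.0,-0.63,0,0,0,0,1]
    - [3.75,-0.62,0,0,0,0,1]
    - [2.5,-0.4,0,0,0,0,1]
    - [1.5,-0.23,0,0,0,0,1]
    - [0,0,0,0,0,-2.0,1]
    - [0,0,0,0,0,-2.0,1]
    - [0,0,0,0,0,-1.57,1]
    - [0,0,0,0,0,0,1]
    - [0,0,0,0,0,0,1]
    - [0,0,0,0,0,0,1]

```text
clock: 9.05
ee_pos: [515.3, 113.7, 372.7]
orientation: [-2.315, -2.124, -0.0]
wrist_force: [-0.4, -0.2, -1.6]
opening: 9.8
```

```bash
python3 - <<'E'
from h import *
import pickle
s,p,Rm=tool(); w=vision.camera_info('wrist'); im=vision.snapshot('wrist')
cv2.imwrite('pics/w4.png',im); pickle.dump(w,open('w4.pkl','wb'))
print(s['clock'],p,Rm.round(3),s['wrist_force'],s['torque'],s['opening'],s['dq'].round(3))
cv2.imwrite('pics/w4z.png',cv2.resize(im[60:260,230:430],(600,600),interpolation=cv2.INTER_CUBIC))
E
```

```text
9.05 [515.26055507 113.73451818 372.66660685] [[ 0.086  0.996  0.   ]
 [ 0.996 -0.086  0.   ]
 [ 0.     0.    -1.   ]] [-0.41615579 -0.24634233 -1.62293789] [-0.03955099  0.07274791  0.01098371] 9.840357261139197 [-0.001 -0.     0.001  0.     0.001 -0.002 -0.   ]
```

View pics/w4.png

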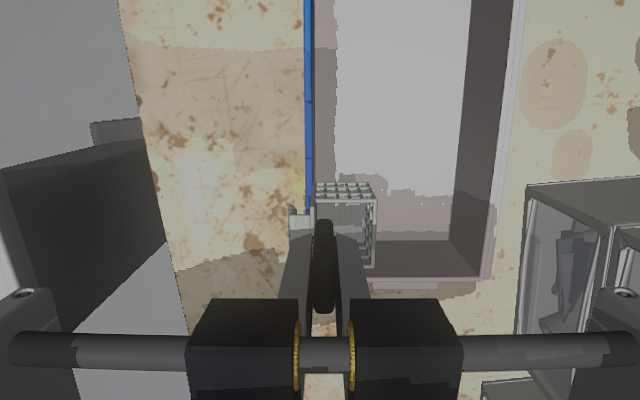

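View pics/w4z.png

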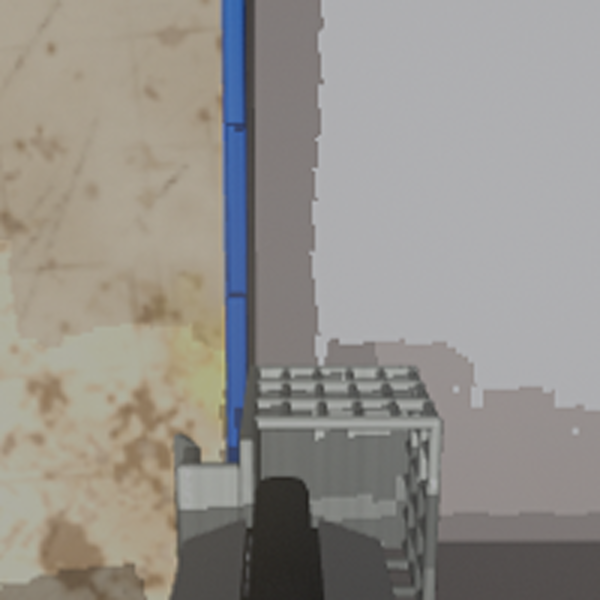

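The rail runs at x≈308 and the notch lines are at (308.5,101) and (309,158). The lip bridge is at x 289–310, y 214.

```bash
python3 - <<'E'
from h import *
import pickle
w=pickle.load(open('w4.pkl','rb')); s,p,Rm=tool()
im=cv2.imread('pics/w4.png'); hsv=cv2.cvtColor(im,cv2.COLOR_BGR2HSV)
m=cv2.inRange(hsv,(100,120,40),(130,255,255))
for r in (20,50,80,95,110,130,150,165,180,195):
    c=np.where(m[r,290:330])[0]+290
    q=((onz(w,[(c[0]-.5,r),(c[-1]+.5,r)],96)-p)@Rm).round(1); print(r,c[0],c[-1],q[:, :2].tolist())
f=lambda c:[(230+x/3-.33,60+y/3-.33) for x,y in c]
t=lambda n,c,z: print(n,((onz(w,f(c),z)-p)@Rm).round(1)[:,:2].tolist())
t('notch edges z96',[(236,124.5),(237,295.5)],96)
t('notch edges z90',[(236,124.5),(237,295.5)],90)
t('lip bridge +y edge z165',[(178,463),(240,463)],165)
t('rim +y z165',[(258,423),(440,418)],165)
t('tank inner/ wall',[(248,100),(256,300)],84)
print('rail y dir check'); g=hsv[:, :, 2]
for r in range(90,170): print(r,im[r,306:311].mean(0).round(0).astype(int).tolist(),end=' ')if r in(99,100,101,102,103,156,157,158,159,160) else 0
E
```

```text
20 304 311 [[127.3, -13.8], [127.3, -8.6]]
50 304 311 [[108.6, -14.1], [108.6, -8.7]]
80 305 311 [[89.2, -13.7], [89.2, -8.9]]
95 305 311 [[79.3, -13.8], [79.3, -9.0]]
110 305 311 [[69.2, -14.0], [69.1, -9.1]]
130 306 311 [[55.3, -13.5], [55.3, -9.2]]
150 306 311 [[41.1, -13.7], [41.1, -9.4]]
165 306 311 [[30.2, -13.8], [30.2, -9.5]]
180 306 311 [[19.0, -14.0], [19.0, -9.6]]
195 306 310 [[7.6, -14.1], [7.6, -10.4]]
notch edges z96 [[75.1, -11.2], [35.2, -11.5]]
notch edges z90 [[75.0, -11.5], [34.2, -11.7]]
lip bridge +y edge z165 [[16.4, -19.7], [16.4, -8.3]]
rim +y z165 [[24.0, -4.9], [25.0, 28.1]]
tank inner/ wall [[80.6, -8.8], [31.9, -7.2]]
rail y dir check
99 [170, 106, 66] 100 [166, 102, 64] 101 [111, 68, 52] 102 [135, 84, 58] 103 [135, 84, 58] 156 [156, 95, 66] 157 [131, 83, 63] 158 [103, 70, 61] 159 [154, 92, 64] 160 [166, 104, 70]
```

The rail centre is at tool y≈-11.6 and the lip gap centre at -12, so they agree within 0.5 mm. The notch is 40 mm wide with its centre at tool x≈+55. I lower 60 mm, stopping just above contact.

Emit:
drive_tool:
  moves:
    - [0,0.02,1,0,0,0,1]
    - [0,0,1.2,0,0,0,1]
    - [0,0,1.2,0,0,0,1]
    - [0,0,1,0,0,0,1]
    - [0,0,0.6,0,0,0,1]
    - [0,0,0.4,0,0,0,1]
    - [0,0,0.3,0,0,0,1]
    - [0,0,0.3,0,0,0,1]
    - [0,0,0,0,0,0,1]
    - [0,0,0,0,0,0,1]

```text
clock: 10.35
ee_pos: [515.5, 113.8, 312.8]
orientation: [2.314, 2.124, 0.0]
wrist_force: [-0.2, 0.1, -1.8]
opening: 9.9
```

```bash
python3 - <<'E'
from h import *
import pickle
s,p,Rm=tool(); w=vision.camera_info('wrist'); im=vision.snapshot('wrist'); sd=vision.snapshot('side'); sc=vision.snapshot('scene')
cv2.imwrite('pics/w5.png',im); pickle.dump(w,open('w5.pkl','wb'))
print(s['clock'],p,s['wrist_force'],s['torque'],s['opening'],ctrl.sense()['wrist_force'])
a=cv2.resize(im[120:270,250:400],(600,600),interpolation=cv2.INTER_CUBIC)
cv2.imwrite('pics/w5z.png',a)
cv2.imwrite('pics/s5z.png',cv2.resize(sd[160:280,270:390],(600,600),interpolation=cv2.INTER_CUBIC))
E
```

```text
10.35 [515.49536331 113.83414023 312.81444954] [-0.20562377  0.09592169 -1.80628405] [-0.05701709  0.09414353 -0.0195216 ] 9.88519645704386 [ 0.38162031 -0.00330033 -1.77769293]
```

View pics/w5z.png

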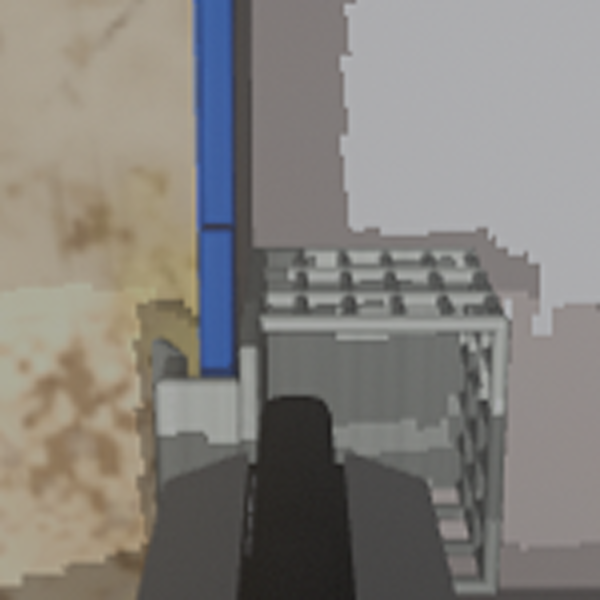

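View pics/s5z.png

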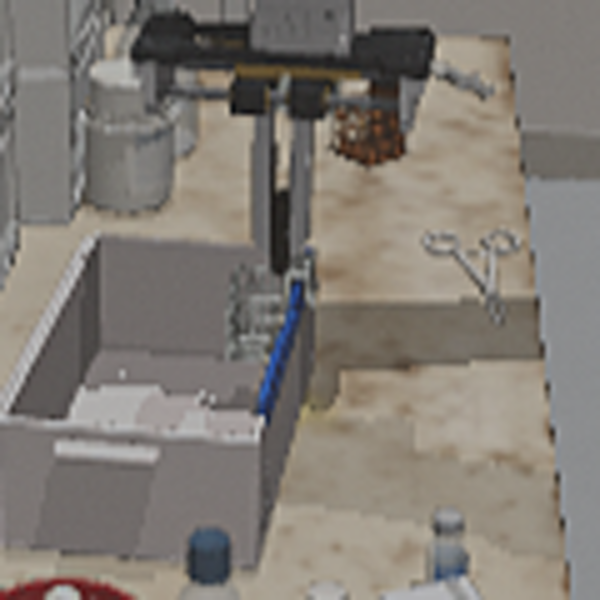

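The rail enters the gap between lip and back plate. I'll check the offset in numbers.

```bash
python3 - <<'E'
from h import *
import pickle
w=pickle.load(open('w5.pkl','rb')); s,p,Rm=tool()
im=cv2.imread('pics/w5.png'); hsv=cv2.cvtColor(im,cv2.COLOR_BGR2HSV)
m=cv2.inRange(hsv,(100,120,40),(130,255,255))
for r in (120,140,160,185,200,210):
    c=np.where(m[r,280:330])[0]+280
    q=((onz(w,[(c[0]-.5,r),(c[-1]+.5,r)],96)-p)@Rm).round(1); print(r,c[0],c[-1],q[:, :2].tolist())
f=lambda c:[(250+x/4-.37,120+y/4-.37) for x,y in c]
t=lambda n,c,z: print(n,((onz(w,f(c),z)-p)@Rm).round(1)[:,:2].tolist())
t('notch edge',[(218,227)],96)
zb=60+p[2]-267.7
t('bridge',[(157,379),(240,379),(258,379)],zb)
t('rim',[(258,325),(508,322)],zb)
t('tab top end',[(262,415),(330,410)],zb+45)
E
```

```text
120 299 307 [[66.6, -14.1], [66.6, -9.3]]
140 300 307 [[55.9, -13.7], [55.9, -9.4]]
160 300 307 [[44.9, -14.0], [44.8, -9.5]]
185 300 307 [[30.6, -14.2], [30.6, -9.7]]
200 300 307 [[21.7, -14.4], [21.7, -9.8]]
210 300 307 [[15.7, -14.5], [15.7, -9.9]]
notch edge [[35.6, -11.5]]
bridge [[16.2, -19.8], [16.2, -8.3], [16.2, -5.8]]
rim [[24.0, -5.8], [24.4, 28.3]]
tab top end [[27.7, -4.1], [28.2, 3.0]]
```

Emit:
drive_tool:
  moves:
    - [0,0,0.2,0,0,0,1]
    - [0,0,0.2,0,0,0,1]
    - [0,0,0.1,0,0,0,1]
    - [0,0,0.05,0,0,0,1]
    - [0,0,0.05,0,0,0,1]
    - [0,0,0,0,0,0,1]
    - [0,0,0,0,0,0,1]
    - [0,0,0,0,0,0,1]
    - [0,0,0,0,0,0,1]
    - [0,0,0,0,0,0,1]

```text
clock: 11.75
ee_pos: [515.5, 113.8, 306.7]
orientation: [-2.314, -2.124, -0.0]
wrist_force: [0.5, 0.7, -1.8]
opening: 10.1
```

```bash
python3 - <<'E'
from h import *
s,p,Rm=tool();print(s['clock'],p,s['wrist_force'],s['torque'],s['opening'])
E
```

```text
11.75 [515.45265703 113.84000446 306.67751832] [ 0.45183017  0.7139409  -1.77846206] [-0.10388028  0.05546267  0.00527528] 10.062442565002508
```

Emit:
drive_tool:
  moves:
    - [0,0,0.03,0,0,0,1]
    - [0,0,0.03,0,0,0,1]
    - [0,0,0.03,0,0,0,1]
    - [0,0,0.03,0,0,0,1]
    - [0,0,0,0,0,0,1]
    - [0,0,0,0,0,0,1]
    - [0,0,0,0,0,0,1]
    - [0,0,0,0,0,0,1]
    - [0,0,0,0,0,0,1]
    - [0,0,0,0,0,0,1]

```text
clock: 13.0
ee_pos: [515.5, 113.8, 305.5]
orientation: [2.314, 2.124, 0.0]
wrist_force: [-0.4, -0.3, 2.2]
opening: 10.1
```

```bash
python3 - <<'E'
from h import *
s,p,Rm=tool();print(s['clock'],p,s['wrist_force'],s['torque'],s['opening'])
E
```

```text
13.0 [515.48627776 113.82517926 305.50373362] [-0.44338638 -0.33187868  2.23998009] [-0.02501862  0.22853569 -0.01425665] 10.134257793650713
```

The basket rests on the plain rail with about 4 N net (contact at TCP z≈306.3). Now I slide it along the rail towards the notch.

Emit:
drive_tool:
  moves:
    - [0.3,0,-0.02,0,0,0,1]
    - [0.5,0.01,0,0,0,0,1]
    - [0.5,0,0,0,0,0,1]
    - [0.5,0.01,0,0,0,0,1]
    - [0.5,0,0,0,0,0,1]
    - [0.5,0.01,0,0,0,0,1]
    - [0.5,0,0,0,0,0,1]
    - [0.5,0.01,0,0,0,0,1]
    - [0.4,0,0,0,0,0,1]
    - [0.2,0,0,0,0,0,1]

```text
clock: 14.25
ee_pos: [519.6, 158.0, 305.6]
orientation: [-2.314, -2.125, 0.0]
wrist_force: [0.3, -0.7, 0.6]
opening: 10.1
```

```bash
python3 - <<'E'
from h import *
import pickle
s,p,Rm=tool(); w=vision.camera_info('wrist'); im=vision.snapshot('wrist')
cv2.imwrite('pics/w6.png',im); pickle.dump(w,open('w6.pkl','wb'))
print(s['clock'],p,s['wrist_force'],s['torque'],s['opening'])
cv2.imwrite('pics/w6z.png',cv2.resize(im[120:270,250:400],(600,600),interpolation=cv2.INTER_CUBIC))
E
```

```text
14.25 [519.57206674 157.95049156 305.6269375 ] [ 0.31133876 -0.67704065  0.59488919] [-0.43040699  0.20980749  0.01798272] 10.126517626899183
```

View pics/w6z.png

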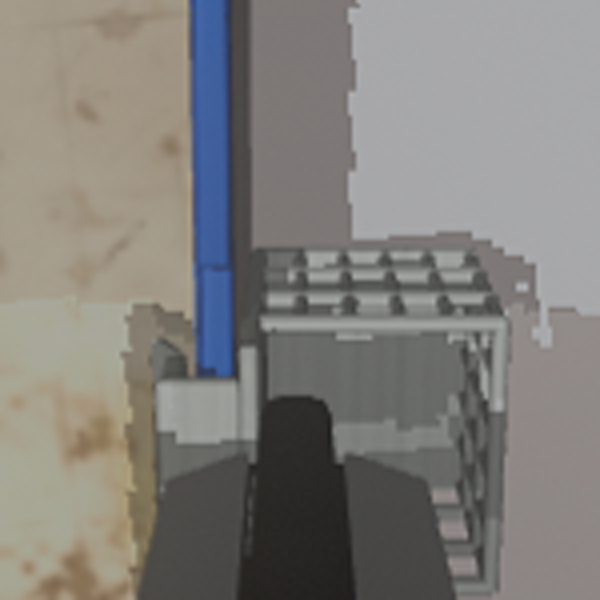

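```bash
python3 - <<'E'
from h import *
import pickle
w=pickle.load(open('w6.pkl','rb')); s,p,Rm=tool()
im=cv2.imread('pics/w6.png'); hsv=cv2.cvtColor(im,cv2.COLOR_BGR2HSV)
m=cv2.inRange(hsv,(100,120,40),(130,255,255))
for r in (130,150,170,180,193,205):
    c=np.where(m[r,280:330])[0]+280
    q=((onz(w,[(c[0]-.5,r),(c[-1]+.5,r)],96 if r<186 else 90)-p)@Rm).round(1); print(r,c[0],c[-1],q[:, :2].tolist())
f=lambda c:[(250+x/4-.37,120+y/4-.37) for x,y in c]
t=lambda n,c,z: print(n,((onz(w,f(c),z)-p)@Rm).round(1)[:,:2].tolist())
t('notch far edge',[(215,268)],96)
t('bridge',[(157,379),(240,379)],60+p[2]-267.7)
for r in range(180,194): print(r,im[r,300:306].mean(0).round(0))
E
```

```text
130 298 306 [[61.8, -14.2], [61.8, -9.5]]
150 299 306 [[51.3, -13.9], [51.3, -9.6]]
170 299 306 [[40.5, -14.1], [40.5, -9.8]]
180 299 306 [[35.0, -14.2], [35.0, -9.9]]
193 300 307 [[26.0, -14.2], [26.0, -9.7]]
205 299 307 [[18.9, -14.9], [18.9, -9.8]]
notch far edge [[31.3, -11.6]]
bridge [[16.0, -19.8], [16.0, -8.3]]
180 [155.  94.  62.]
181 [155.  93.  62.]
182 [155.  93.  62.]
183 [156.  94.  62.]
184 [155.  93.  62.]
185 [150.  90.  60.]
186 [131.  80.  58.]
187 [134.  83.  59.]
188 [157.  96.  64.]
189 [156.  95.  64.]
190 [156.  95.  63.]
191 [155.  95.  63.]
192 [155.  94.  63.]
193 [155.  94.  63.]
```

Emit:
drive_tool:
  moves:
    - [0.2,0,0,0,0,0,1]
    - [0.25,0,0,0,0,0,1]
    - [0.25,0,0,0,0,0,1]
    - [0.15,0,0.02,0,0,0,1]
    - [0.1,0,0,0,0,0,1]
    - [0,0,0,0,0,0,1]
    - [0,0,0,0,0,0,1]
    - [0,0,0,0,0,0,1]
    - [0,0,0,0,0,0,1]
    - [0,0,0,0,0,0,1]

```text
clock: 15.55
ee_pos: [520.4, 167.1, 305.5]
orientation: [-2.314, -2.124, -0.0]
wrist_force: [-0.1, -0.6, 1.1]
opening: 9.4
```

```bash
python3 - <<'E'
from h import *
s,p,Rm=tool();print(s['clock'],p,s['wrist_force'],s['torque'],s['opening'])
E
```

```text
15.55 [520.43659097 167.10329763 305.47390704] [-0.12691977 -0.60276573  1.11746306] [-0.26894589  0.13443929  0.00156031] 9.422308625215623
```

Emit:
drive_tool:
  moves:
    - [0.1,0,0,0,0,0,1]
    - [0.1,0,0,0,0,0,1]
    - [0,0,0,0,0,0,1]
    - [0,0,0,0,0,0,1]
    - [0,0,0,0,0,0,1]
    - [0,0,0,0,0,0,1]
    - [0,0,0,0,0,0,1]
    - [0,0,0,0,0,0,1]
    - [0,0,0,0,0,0,1]
    - [0,0,0,0,0,0,1]

```text
clock: 16.8
ee_pos: [520.6, 169.1, 305.5]
orientation: [-2.314, -2.124, 0.0]
wrist_force: [-0.8, -0.7, -1.6]
opening: 10.1
```

```bash
python3 - <<'E'
from h import *
import pickle
s,p,Rm=tool(); w=vision.camera_info('wrist'); im=vision.snapshot('wrist')
cv2.imwrite('pics/w7.png',im); pickle.dump(w,open('w7.pkl','wb'))
print(s['clock'],p,s['wrist_force'],s['torque'],s['opening'])
cv2.imwrite('pics/w7z.png',cv2.resize(im[120:270,250:400],(600,600),interpolation=cv2.INTER_CUBIC))
E
```

```text
16.8 [520.58251308 169.07639096 305.45363421] [-0.84117362 -0.73334291 -1.58443918] [-0.04598744  0.07949595 -0.02876016] 10.135065996240325
```

View pics/w7z.png

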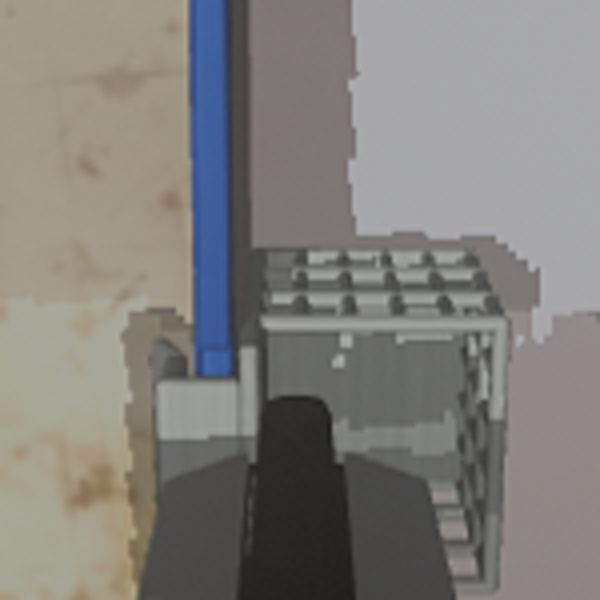

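The wrist force fell from +1.1 to -1.6 N, which means the lip has cleared the near edge. I'll measure the slack left to the far edge.

```bash
python3 - <<'E'
from h import *
import pickle
w=pickle.load(open('w7.pkl','rb')); s,p,Rm=tool()
f=lambda c:[(250+x/4-.37,120+y/4-.37) for x,y in c]
t=lambda n,c,z: print(n,((onz(w,f(c),z)-p)@Rm).round(1)[:,:2].tolist())
t('notch far edge',[(215,348)],96)
im=cv2.imread('pics/w7.png')
for r in range(200,218): print(r,im[r,301:307].mean(0).round(0))
for z in (95,98): t('bridge',[(190,378)],z)
E
```

```text
notch far edge [[20.1, -11.8]]
200 [150.  89.  59.]
201 [150.  89.  59.]
202 [149.  89.  58.]
203 [150.  88.  58.]
204 [150.  89.  58.]
205 [148.  88.  58.]
206 [136.  81.  57.]
207 [131.  82.  58.]
208 [160.  98.  64.]
209 [158.  97.  63.]
210 [158.  97.  63.]
211 [158.  96.  62.]
212 [160.  97.  62.]
213 [145.  88.  59.]
214 [87. 84. 81.]
215 [122. 128. 127.]
216 [147. 152. 150.]
217 [154. 158. 156.]
bridge [[15.4, -15.4]]
bridge [[16.4, -15.2]]
```

Emit:
drive_tool:
  moves:
    - [0.08,0,0,0,0,0,1]
    - [0,0,0.05,0,0,0,1]
    - [0,0,0.05,0,0,0,1]
    - [0,0,0.05,0,0,0,1]
    - [0,0,0.05,0,0,0,1]
    - [0,0,0.05,0,0,0,1]
    - [0,0,0,0,0,0,1]
    - [0,0,0,0,0,0,1]
    - [0,0,0,0,0,0,1]
    - [0,0,0,0,0,0,1]

```text
clock: 18.1
ee_pos: [520.7, 169.9, 303.0]
orientation: [-2.314, -2.124, -0.0]
wrist_force: [-0.4, 0.1, -1.7]
opening: 9.8
```

```bash
python3 - <<'E'
from h import *
s,p,Rm=tool();print(s['clock'],p,s['wrist_force'],s['torque'],s['opening'])
E
```

```text
18.1 [520.65109171 169.87970836 302.97505377] [-0.39094123  0.13900344 -1.67979733] [-0.03758123  0.07355018 -0.03931089] 9.823457922795695
```

The lip is 3.3 mm below the rail top and moving freely, so it is going into the notch. I lower it the rest of the way.

Emit:
drive_tool:
  moves:
    - [0,0,0.05,0,0,0,1]
    - [0,0,0.05,0,0,0,1]
    - [0,0,0.05,0,0,0,1]
    - [0,0,0.05,0,0,0,1]
    - [0,0,0.04,0,0,0,1]
    - [0,0,0.04,0,0,0,1]
    - [0,0,0.03,0,0,0,1]
    - [0,0,0,0,0,0,1]
    - [0,0,0,0,0,0,1]
    - [0,0,0,0,0,0,1]

```text
clock: 19.35
ee_pos: [520.6, 169.9, 299.9]
orientation: [-2.314, -2.124, -0.0]
wrist_force: [-0.6, -0.7, 0.8]
opening: 9.7
```

```bash
python3 - <<'E'
from h import *
s,p,Rm=tool(); im=vision.snapshot('wrist');sd=vision.snapshot('side')
print(s['clock'],p,s['wrist_force'],s['torque'],s['opening'])
a=cv2.resize(im[140:270,260:390],(400,400),interpolation=cv2.INTER_CUBIC);b=cv2.resize(sd[170:260,290:380],(400,400),interpolation=cv2.INTER_CUBIC)
cv2.imwrite('pics/w8.png',np.hstack([a,b]))
E
```

```text
19.35 [520.64663251 169.93015353 299.92301235] [-0.59212638 -0.681324    0.75551153] [-0.08114407  0.24487126 -0.00879321] 9.685960959495645
```

View pics/w8.png

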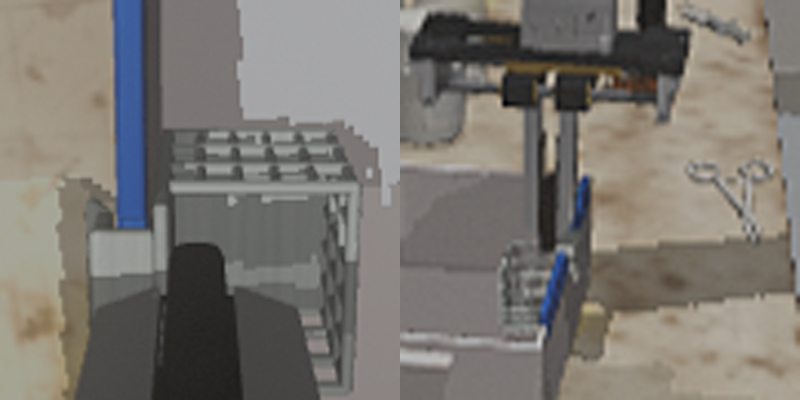

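The lip is home: contact came at z≈300.3, 6 mm below the plain-rail contact, with a net force of about 2.5 N. Now I ease the preload and open.

Emit:
drive_tool:
  moves:
    - [0,0,-0.03,0,0,0,1]
    - [0,0,0,0,0,0,1]
    - [0,0,0,0,0,0,0.85]
    - [0,0,0,0,0,0,0.7]
    - [0,0,0,0,0,0,0.6]
    - [0,0,0,0,0,0,0.5]
    - [0,0,0,0,0,0,0.5]
    - [0,0,0,0,0,0,0.5]
    - [0,0,0,0,0,0,0.5]
    - [0,0,0,0,0,0,0.5]

```text
clock: 20.7
ee_pos: [520.6, 169.9, 300.2]
orientation: [-2.314, -2.124, -0.0]
wrist_force: [-0.0, -0.1, -0.3]
opening: 47.4
```

```bash
python3 - <<'E'
from h import *
s,p,Rm=tool(); im=vision.snapshot('wrist')
print(s['clock'],p,s['wrist_force'],s['torque'],s['opening'])
cv2.imwrite('pics/w9.png',cv2.resize(im[120:290,235:405],(600,600),interpolation=cv2.INTER_CUBIC))
E
```

```text
20.7 [520.64285324 169.88584836 300.15373685] [-0.04925638 -0.10368948 -0.31060152] [-0.04186026  0.05415803 -0.01237792] 47.434749973848795
```

View pics/w9.png

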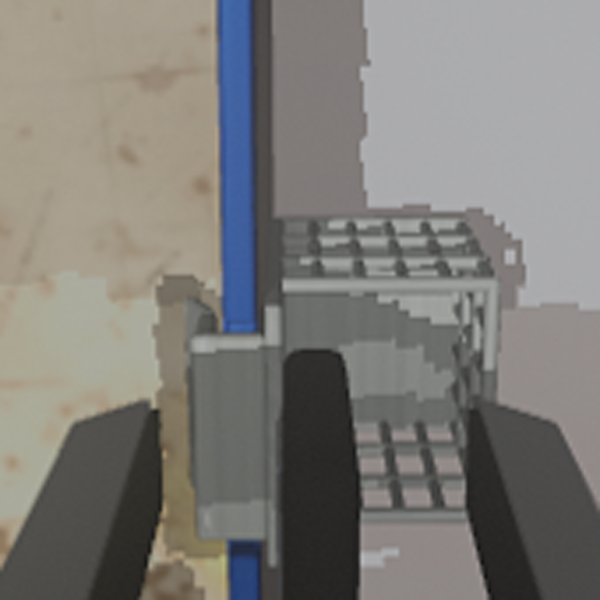

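The basket hangs freely, with the tab clear of both fingers. I retreat straight up.

Emit:
drive_tool:
  moves:
    - [0,0,-0.8,0,0,0,0.5]
    - [0,0,-1.5,0,0,0,0.5]
    - [0,0,-2,0,0,0,0.5]
    - [0,0,-2.5,0,0,0,0.5]
    - [0,0,-2.5,0,0,0,0.5]
    - [0,0,-2,0,0,0,0.5]
    - [0,0,-1,0,0,0,0.5]
    - [0,0,0,0,0,0,0.5]
    - [0,0,0,0,0,0,0.5]
    - [0,0,0,0,0,0,0.5]

```text
clock: 22.0
ee_pos: [520.4, 169.9, 422.4]
orientation: [-2.314, -2.124, 0.002]
wrist_force: [0.5, -0.8, -0.9]
opening: 46.8
```

```bash
python3 - <<'E'
from h import *
import pickle
s,p,Rm=tool(); w=vision.camera_info('wrist'); im=vision.snapshot('wrist');sd=vision.snapshot('side');sc=vision.snapshot('scene')
pickle.dump(w,open('w10.pkl','wb')); cv2.imwrite('pics/w10.png',im)
print(s['clock'],p,s['wrist_force'],s['opening'])
cv2.imwrite('pics/w10z.png',cv2.resize(im[60:260,220:420],(600,600),interpolation=cv2.INTER_CUBIC))
b=cv2.resize(sd[180:260,280:360],(400,400),interpolation=cv2.INTER_CUBIC);c=cv2.resize(sc[120:200,275:355],(400,400),interpolation=cv2.INTER_CUBIC)
cv2.imwrite('pics/s10.png',np.hstack([b,c])); cv2.imwrite('pics/scene10.png',sc)
E
```

```text
22.0 [520.43877719 169.85185551 422.42382289] [ 0.4540031  -0.78047248 -0.85743243] 46.772173476214945
```

View pics/w10z.png

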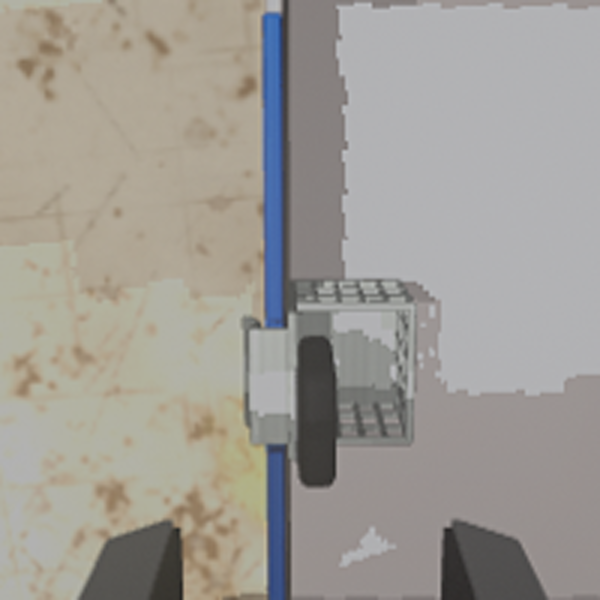

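View pics/s10.png

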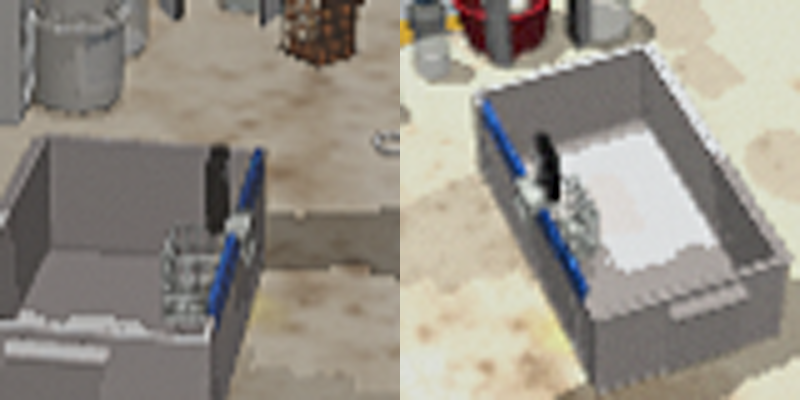

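View pics/scene10.png

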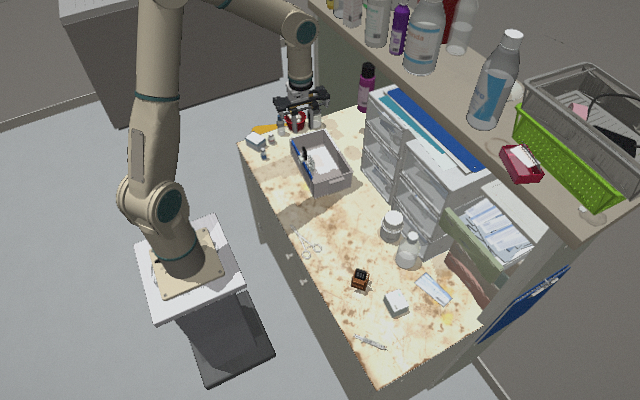

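The wrist picture shows the lip over the rail at (310,188), with both notch edges covered by it. In the side and scene views the tab stands vertical inside the tank. The brown basket, scissors, vials and bottle are where they were. Handing in.

```bash
python3 -c "
from bench import finish_job
print(finish_job())"
```

```text
the job is handed in; nothing more can be done
None
```

I hung the steel basket in the notch of the blue rail and handed the job in at about 22 s of the 64 s allowed. No verdict is reported.

I gripped it by the black tab, set its lip on the plain rail about 55 mm right of the notch, and slid it along with about 2–4 N of contact. The lip then went down into the notch, and I let go and backed straight up.

**Last checks:**
- **Fully home:** the lip met the notch floor 6 mm below where it had met the plain rail. That is the stated notch depth.
- **Hanging free:** wrist force was near zero after the fingers opened. The pictures show the basket hanging upright inside the tank with the lip covering the notch.
- **Other things:** the bystanders I could see looked unmoved, including the brown look-alike.

The highest net contact force in my readings was about 4 N. I took readings only at the end of each move, so I can't rule out brief higher peaks in between. The image measurements disagreed with each other by 1–2 mm, which was within the play. No check failed. I did not re-measure the lip height from images after release; the seating depth rests on the force and height readings.

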